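# Space the bars of a paint-drying rack with a hooked gauge

## Robot

A 6-joint arm with a two-finger parallel gripper is mounted at the origin on a cart in front of the work surface, level with it; the furniture and walls round the work are solid. World frame = base frame: x ahead of the robot, y to its left, z up, the work surface at z = 0. Lengths are in m, angles in degrees, forces in N, time in s.
With the tool pointing down it reaches from about 0.375 to 0.9 m from the base axis. Payload 3.1 kg.
Tool frame: the origin (TCP) lies midway between the tips of the shut fingers; the grasp point (between the pads) lies 19 mm behind it; z points along the fingers, y is the direction in which the jaws open and shut (so a half turn about z gives the same grasp; the last joint's range is limited). The gripper opens to 87 mm and grips with 3 to 60 N. Pads are 19 mm wide; open, the fingers measure 117 mm over their backs; the gripper's body (75 mm by 190 mm) begins 51 mm behind the grasp point.
Start: joints at [55.491, 30.224, 82.088, -0, 67.689, -10.227], TCP at [0.257, 0.57, 0.223] pointing down, gripper open.
Joint ranges: [-176.69, 176.69], [-43.24, 126.21], [12.49, 139.97], [-82, 262], [0, 151.66], [-163.58, 163.58]. Speed limits (degrees/s): [159.86, 159.86, 180, 180, 180, 180].

## Interface

Orientations are given as [roll, pitch, yaw] about the fixed x, y, z axes, in that order (R = Rz(yaw) Ry(pitch) Rx(roll)).
In Python, from bench import ctrl gives the robot as it stands.
- The arm moves only by the shell command python3 -m handwheel 'ROWS'. ROWS is JSON, a list of rows, each a list of 3 entries, a list of its own where there are three numbers: the turn, a rotation vector about the tool's x, y, z in degrees, then the shift along the tool's x, y, z in m, then the finger opening in m, from 0 to 0.087. A call has 1 to 5 rows; each row shifts and turns the commanded pose from where the row before left it, along the tool's axes as they then stand; what a row does not reach is not made up. A row lasts 1/10 s, in which the tool goes at most 50 mm and 8.59 degrees, less where a joint would pass 70% of its speed; a pose out of reach is approached as far as the arm can. A call with a gripper value outside its range is refused whole. The fingers move at their own pace and stop on an object; the grip force is fixed at half the most. Time passes only in rows, so rows that do not move let the fingers close. It gives the time, the measured TCP pose, the force and the opening at its end, in the units of the state.
- ctrl.sense(): the state, without advancing time (a new reading comes with each control period).
- ctrl.grab_frame(name): name is "scene" or "top"; returns the picture (420x560x3 uint8, red, green, blue); there is no depth.
- ctrl.get_calibration(name): a dict with "camera_matrix" (3x3 intrinsics, pixels), "dist_coeffs" ([k1, k2, p1, p2, k3] as OpenCV has them; the pictures are not rectified), "origin" and "attitude" of the camera in the world. Camera axes: x right, y down, z forward; pixel columns grow to the right and rows downward; lengths in m; the calibration is good to about 2 mm. A picture is of the moment at which its call begins. get_calibration takes no time and is no camera call.
- ctrl.hand_in(): hands the job in, once; it reports no verdict.
The state is a dict: "time_s": time; "joints": joint angles; "qvel": joint speeds; "effort": joint torques, N m; "tool_pos": TCP position; "tcp_rot": TCP orientation; "wrist_force": force on the tool from outside, world axes, zero at the start; "wrist_torque": the same for the moment, N m; "width": finger opening in m.
Only numpy, scipy, OpenCV 4.12 (cv2) and the standard library are available. Lean on these libraries where they do the work, as an engineer would, in place of code of your own. Each camera call takes 0.05 s, during which the arm holds its last target.

## Task

Set equal gaps along the drying rack: hook the spacing gauge over each sliding bar in turn, starting with the one next to the bolted bar, and draw it along until the gauge's thick leg just meets the bar before it, without shifting the bars already set. When all three bars are spaced, stand the gauge upright on the bare table beside the rack.

Things in the scene. Friction and masses are not known exactly. Their poses are not given: they have to be found in the camera images.
- drying_rack: Fixed dark steel rack: two rails (310 long, 20 wide, tops 22 mm above the table, centre lines 140 mm apart), four aluminium bars across them. Origin on the table at its centre; y runs along the rails toward the bolted bar, x along the bars. Open down to the table between the rails but for a 10 mm high tie strip at the -y end. Outline 200 mm in x, 314 in y.
- fixed_bar_mid (a point): Centre of the fixed bar, bolted down at the rack's +y end (washer plate and hexagon bolt at either end). Every bar is 170 mm long (rack x), 24 wide (rack y), 16 high; underside 22, centre 30, top 38 mm above the table.
- bar_1_mid (a point): Centre of the first sliding bar, counted from the bolted bar; size and height as the bolted bar. It slides along rack y only, stays square, moves at about 5 N (plus 10 N per m/s) and stays where it is left. Right place: 48 mm centre to centre (24 mm clear gap) from the fixed bar.
- bar_2_mid (a point): Centre of the second sliding bar, counted from the bolted bar; size and height as the bolted bar. It slides along rack y only, stays square, moves at about 5 N (plus 10 N per m/s) and stays where it is left. Right place: 48 mm centre to centre (24 mm clear gap) from the first bar.
- bar_3_mid (a point): Centre of the third sliding bar, counted from the bolted bar; size and height as the bolted bar. It slides along rack y only, stays square, moves at about 5 N (plus 10 N per m/s) and stays where it is left. Right place: 48 mm centre to centre (24 mm clear gap) from the second bar.
- gauge_grip (a point): Centre of the black grip of the loose spacing gauge (a bridge on two legs, 86 mm high, about 0.2 kg, standing left of the rack), 65 mm above its feet. Grip: 50 long (gauge x), 24 thick (gauge y), 44 to 86 mm above the feet. Below it a bridge plate 44 by 56 mm, 34 to 44 mm above the feet. With the feet 8 mm above the table the bridge clears the bars by 4 mm and the legs cover their full height.
- gauge_spacer (a point): Middle of the gauge's thick spacer leg, 24 mm to the +y side of the grip's centre and 17 mm above the feet: 16 mm thick in y (16 to 32 mm from the grip's centre), 40 wide in x, 34 long. It points toward the bolted bar in use, gauge y along rack y. When it meets the bar before, the drawn bar has its 24 mm gap (16 mm leg + 8 mm play).
- gauge_hook (a point): Middle of the gauge's thin hook leg, 20 mm to the -y side of the grip's centre and 17 mm above the feet: 8 mm thick in y (16 to 24 mm from the grip's centre), 40 wide in x, 34 long. It goes behind a bar and draws it in rack +y. The opening between the legs is 32 mm, so a 24 mm bar has 4 mm to spare on each side.
Mind the look-alikes: they are no part of the job. Leave any blue look-alike of the part that bears gauge_grip alone.

How it is judged (in metres and radians):
On the way, in this order (a step that is already met when the one before it is completed fails the run):
1. the gauge has drawn the first sliding bar to its gap from the fixed bar (21 to 27 mm) and still bears on it (distance between bar_1_mid and fixed_bar_mid between 0.045 and 0.051 m and contact force between gauge and bar_1 above 0.3 N), for 0.05 s.
2. the gauge has drawn the second sliding bar to its gap from the first bar (21 to 27 mm) and still bears on it (distance between bar_2_mid and bar_1_mid between 0.045 and 0.051 m and contact force between gauge and bar_2 above 0.3 N), for 0.05 s.
3. the gauge has drawn the third sliding bar to its gap from the second bar (21 to 27 mm) and still bears on it (distance between bar_3_mid and bar_2_mid between 0.045 and 0.051 m and contact force between gauge and bar_3 above 0.3 N), for 0.05 s.
At the end, for the whole second after the job is handed in: All three clear gaps between neighbouring bars, counted from the bolted bar, are 24 mm within 3 mm; the gauge stands upright and still on the table, outside the rack's outline and not touching it (distance between bar_1_mid and fixed_bar_mid between 0.045 and 0.051 m and distance between bar_2_mid and bar_1_mid between 0.045 and 0.051 m and distance between bar_3_mid and bar_2_mid between 0.045 and 0.051 m and angle between gauge_grip's own z axis and vertical below 0.12 rad and height (world z) of gauge_grip below 0.071 m and (y of gauge_grip in the frame of drying_rack above 0.16 m or y of gauge_grip in the frame of drying_rack below -0.16 m or x of gauge_grip in the frame of drying_rack above 0.1 m or x of gauge_grip in the frame of drying_rack below -0.1 m) and contact force between gauge and drying_rack below 0.05 N and linear speed of gauge below 0.02 m/s).
It also fails if it takes over 58 s, if anything falls off the work surface, if the arm or the gripper's body presses on something with over 40 N, if the wrist force passes 120 N, or if a joint passes its speed limit or range.

## Working session

There is one attempt and no reset: what is moved stays moved. The work goes in short steps, Python scripts to look and compute and a shell command to move; the robot and the scene stay as the last step left them, time stands still between calls to the robot, and variables do not carry over. Pictures are saved under pics/ and viewed, and the job is handed in when it is done.

```bash
ls; mkdir -p pics; python3 - <<'E'
from bench import ctrl
import cv2
print(ctrl.sense())
for n in("scene","top"):
    im=ctrl.grab_frame(n); cv2.imwrite(f"pics/{n}0.png",im[:,:,::-1]); print(n,ctrl.get_calibration(n))
E
```

```text
pics
{'time_s': 0.0, 'joints': array([ 5.54925521e+01,  3.02796548e+01,  8.21561037e+01, -1.29648015e-03,
        6.76891061e+01, -1.02280608e+01]), 'qvel': array([ 0.02705105, -0.04098107, -0.03499241, -0.04340296,  0.02570422,
        0.11959178]), 'effort': array([ 2.08615011e-04, -4.40045857e+01, -1.76588452e+01,  6.31626067e-02,
        5.82159008e-02, -1.46714096e-04]), 'tool_pos': array([0.25655692, 0.56911277, 0.22156582]), 'tcp_rot': array([-1.79876907e+02, -2.09924793e-02,  1.55721084e+02]), 'wrist_force': array([0.07276832, 0.25532439, 0.54975351]), 'wrist_torque': array([-0.0266531 , -0.00965139, -0.00313775]), 'width': 0.08693107702455959}
scene {'camera_matrix': array([[546.11818796,   0.        , 279.30909459],
       [  0.        , 546.11818796, 207.40665982],
       [  0.        ,   0.        ,   1.        ]]), 'dist_coeffs': array([-0.22382917,  0.        ,  0.        ,  0.        ,  0.        ]), 'origin': array([1.04184555, 0.61914237, 0.94702403]), 'attitude': array([-139.31920275,    0.20482056,  130.11453702])}
top {'camera_matrix': array([[519.23899393,   0.        , 282.81010398],
       [  0.        , 519.23899393, 223.03825926],
       [  0.        ,   0.        ,   1.        ]]), 'dist_coeffs': array([0.02627679, 0.        , 0.        , 0.        , 0.        ]), 'origin': array([0.30913868, 0.12922255, 1.27078355]), 'attitude': array([-172.21451009,    0.77738935,  -90.5645248 ])}
```

View pics/scene0.png

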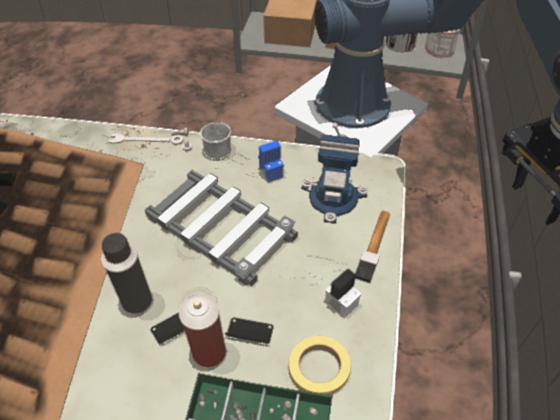

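View pics/top0.png

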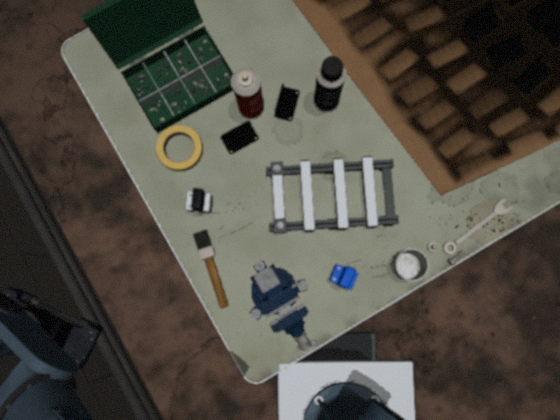

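The top view shows a rack whose bolted bar is at about (278,197), with sliding bars at x≈307, 341 and 371. There are two gauge candidates. The black-grip one at (199,200) in top / (343,290) in scene fits, since it is left of the rack and has a black grip. The blue one at (343,276) is the look-alike. I'll enlarge both to confirm.

```bash
python3 - <<'E'
import cv2,numpy as np
t=cv2.imread("pics/top0.png");s=cv2.imread("pics/scene0.png")
a=cv2.resize(t[175:225,170:230],None,fx=6,fy=6,interpolation=2)
b=cv2.resize(s[260:320,315:370],None,fx=6,fy=6,interpolation=2)
h=360
c=np.zeros((h,760,3),np.uint8);c[:300,:360]=a;c[:360,380:710]=b
cv2.imwrite("pics/crop_g.png",c)
cv2.imwrite("pics/crop_r.png",cv2.resize(t[145:240,255:405],None,fx=5,fy=5,interpolation=2))
E
```

```text
(no output)
```

View pics/crop_g.png

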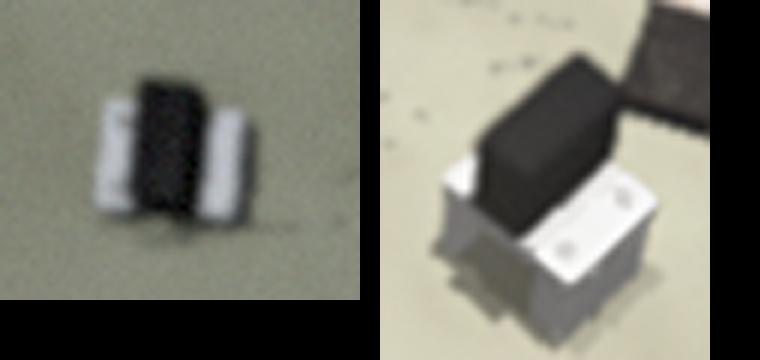

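View pics/crop_r.png

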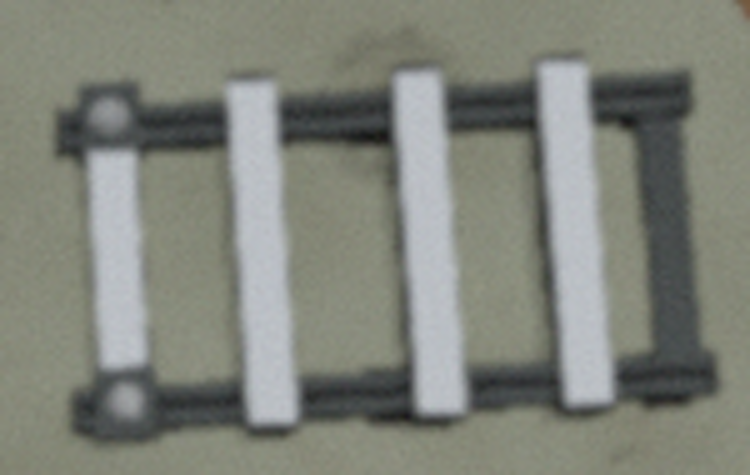

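```bash
cat > h.py <<'E'
import cv2,numpy as np
from bench import ctrl
from scipy.spatial.transform import Rotation as R
def cal(n):
    c=ctrl.get_calibration(n);return c["camera_matrix"],c["dist_coeffs"],c["origin"],R.from_euler("xyz",c["attitude"],degrees=True).as_matrix()
C={n:cal(n) for n in("scene","top")}
def ray(n,px):
    K,d,o,A=C[n];p=cv2.undistortPoints(np.array(px,float).reshape(-1,1,2),K,d).reshape(-1,2)
    return o,np.c_[p,np.ones(len(p))]@A.T
def plane(n,px,z):
    o,v=ray(n,px);return o+v*((z-o[2])/v[:,2])[:,None]
def proj(n,P):
    K,d,o,A=C[n];P=np.array(P,float).reshape(-1,3);r,_=cv2.Rodrigues(A.T)
    return cv2.projectPoints(P,r,-A.T@o,K,d)[0].reshape(-1,2)
def blobs(m,lo,hi):
    k,l,s,c=cv2.connectedComponentsWithStats(m.astype(np.uint8))
    return [(c[i],s[i,4],l==i) for i in range(1,k) if lo<s[i,4]<hi]
def rect(n,mask,z):
    cs,_=cv2.findContours(cv2.resize(mask.astype(np.uint8)*255,None,fx=4,fy=4,interpolation=1)//128,0,1)
    c=max(cs,key=cv2.contourArea).reshape(-1,2)
    p=plane(n,(c+.5)/4-.5,z)[:,:2]
    (cx,cy),(w,h),a=cv2.minAreaRect((p*1000).astype(np.float32))
    if w<h:w,h,a=h,w,a+90
    return np.round([cx,cy,w,h,(a+90)%180-90],1)
E
python3 - <<'E'
from h import *
for n,(x0,x1,y0,y1),gx in(("top",(255,405,145,240),(180,225,185,220)),("scene",(140,305,165,285),(320,365,265,320))):
    im=cv2.cvtColor(cv2.imread(f"pics/{n}0.png"),cv2.COLOR_BGR2HSV)
    v=im[:,:,2].astype(int);s=im[:,:,1]
    m=np.zeros(v.shape,bool);m[y0:y1,x0:x1]=True
    for c,a,b in blobs(m&(v>(150 if n=="top" else 215))&(s<40),80,3000): print(n,"bar",c.round(1),a,rect(n,b,.038))
    g=np.zeros(v.shape,bool);g[gx[2]:gx[3],gx[0]:gx[1]]=True
    for c,a,b in blobs(g&(v<70),50,1500): print(n,"grip",c.round(1),a,rect(n,b,.086))
    for c,a,b in blobs(g&(v>(150 if n=="top" else 215))&(s<40),20,1500): print(n,"plate",c.round(1),a,rect(n,b,.044))
E
```

```text
top bar [369.9 191.1] 664 [554.2 -66.6 169.6  25.9   2.9]
top bar [340.7 193.1] 669 [550.    3.8 169.4  26.3   3. ]
top bar [307.1 195. ] 673 [546.   84.8 169.3  26.4   3. ]
top bar [278.1 196.5] 415 [543.2 154.5 107.9  26.4   2.9]
top grip [197.8 200. ] 252 [527.6 340.2  58.   28.6  -2.5]
top plate [188.2 199.8] 78 [535.7 370.9  46.   12.7  -3. ]
top plate [206.7 201.6] 77 [531.5 326.6  43.9  12.2  -5.7]
scene bar [186.5 198. ] 577 [554.7 -64.6 170.2  26.    2.7]
scene bar [209.6 212.4] 652 [551.2   4.8 169.8  27.2   2.8]
scene bar [238.  229.8] 714 [547.7  85.9 170.2  26.9   3.1]
scene bar [264.2 245. ] 495 [543.4 149.2 107.4  38.8   3.2]
scene grip [344.7 282.6] 479 [531.6 355.1  94.1  38.5 -12.4]
scene plate [327.6 284.3] 48 [541.4 314.7  33.3  16.5  25.9]
scene plate [350.  296.6] 200 [535.8 367.   46.9  21.6  -5.8]
```

The crop confirms the black-grip gauge. The white plate overhangs further on its world +y side (about 20 mm vs 12), so the spacer already faces the bolted bar's side. The rack yaw is about 2.9° and the gauge yaw about -5°. I'll approach now.

```bash
cat >> h.py <<'E'
def delta(x,y,z,yaw):
    s=ctrl.sense();r=R.from_euler("xyz",s["tcp_rot"],degrees=True)
    t=R.from_euler("xyz",[180,0,yaw],degrees=True)
    print("t",s["time_s"],"pos",s["tool_pos"].round(4),s["tcp_rot"].round(2),"F",s["wrist_force"].round(1),"w",round(s["width"],4))
    print("turn",(r.inv()*t).as_rotvec(degrees=True).round(2),"shift_after_turn",t.inv().apply(np.array([x,y,z])-s["tool_pos"]).round(4))
E
python3 -m handwheel '[[[0,0,-6.5],[0,0,0],0.087],[[0,0,-6.5],[0,0,0],0.087],[[0,0,-6.5],[0,0,0],0.087],[[0,0,0],[0,0,0],0.087]]'
python3 -c "
from h import *
delta(.5333,.345,.12,175.3)"
```

```text
time_s: 0.5
tool_pos: [0.2567, 0.5694, 0.222]
tcp_rot: [-179.9, -0.0, 175.2]
wrist_force: [0.5, 0.2, -0.2]
width: 0.0871
t 0.5 pos [0.2567 0.5694 0.222 ] [-1.7994e+02 -4.0000e-02  1.7521e+02] F [ 0.5  0.2 -0.2] w 0.0871
turn [-0.06 -0.04 -0.09] shift_after_turn [-0.294  -0.2009  0.102 ]
```

```bash
python3 -m handwheel '[[[0,0,0],[-0.0294,-0.0201,0.01],0.087],[[0,0,0],[-0.0294,-0.0201,0.01],0.087],[[0,0,0],[-0.0294,-0.0201,0.01],0.087],[[0,0,0],[-0.0294,-0.0201,0.01],0.087],[[0,0,0],[-0.0294,-0.0201,0.01],0.087]]' >/dev/null
python3 -m handwheel '[[[0,0,0],[-0.0294,-0.0201,0.01],0.087],[[0,0,0],[-0.0294,-0.0201,0.01],0.087],[[0,0,0],[-0.0294,-0.0201,0.01],0.087],[[0,0,0],[-0.0294,-0.0201,0.01],0.087],[[0,0,0],[-0.0294,-0.0201,0.01],0.087]]'
python3 -m handwheel '[[[0,0,0],[0,0,0],0.087],[[0,0,0],[0,0,0],0.087]]' >/dev/null
python3 - <<'E'
from h import *
delta(.5333,.345,.052,175.3)
for n in("scene","top"):
    im=ctrl.grab_frame(n); cv2.imwrite(f"pics/{n}1.png",im[:,:,::-1])
a=cv2.imread("pics/scene1.png")[200:360,250:450];cv2.imwrite("pics/c1.png",cv2.resize(a,None,fx=3.5,fy=3.5))
E
```

```text
time_s: 1.5
tool_pos: [0.5341, 0.3438, 0.1219]
tcp_rot: [-180.0, -0.0, 175.0]
wrist_force: [1.3, 0.1, -0.0]
width: 0.087
t 1.7 pos [0.5333 0.3441 0.1219] [-1.7998e+02 -1.0000e-01  1.7499e+02] F [0.1 0.2 0.2] w 0.0868
turn [-0.02 -0.1  -0.31] shift_after_turn [0.     0.0009 0.0699]
```

View pics/c1.png

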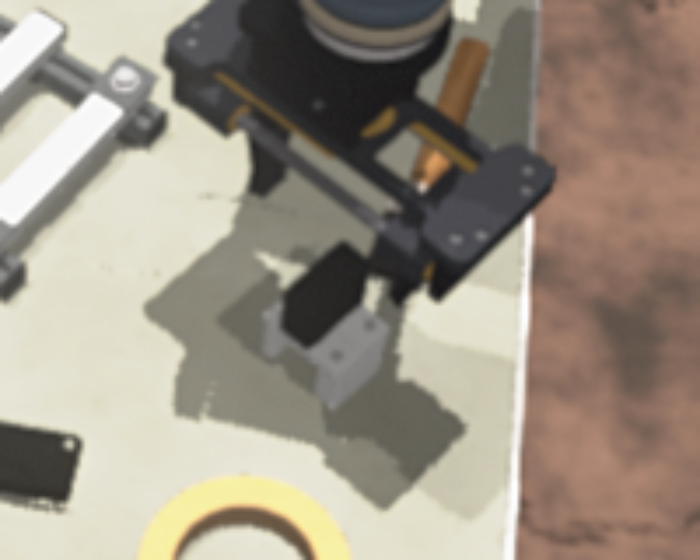

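The gripper hovers over the gauge: the fingers at (265,165) and (400,270) in the crop straddle the grip at (325,290), seen above it because of their height. I'll descend and close.

```bash
python3 -m handwheel '[[[0,0,-0.3],[0,0.001,0.016],0.087],[[0,0,0],[0,0,0.018],0.087],[[0,0,0],[0,0,0.018],0.087],[[0,0,0],[0,0,0.014],0.087],[[0,0,0],[0,0,0.004],0.087]]'
python3 -m handwheel '[[[0,0,0],[0,0,0],0.02],[[0,0,0],[0,0,0],0.01],[[0,0,0],[0,0,0],0.01],[[0,0,0],[0,0,0],0.01],[[0,0,0],[0,0,0],0.01]]'
python3 -m handwheel '[[[0,0,0],[0,0,0],0.01],[[0,0,0],[0,0,0],0.01],[[0,0,0],[0,0,0],0.01]]'
```

```text
time_s: 2.3
tool_pos: [0.5314, 0.3464, 0.0512]
tcp_rot: [-179.9, -0.1, 175.6]
wrist_force: [-0.3, 0.3, 1.0]
width: 0.0869
time_s: 2.8
tool_pos: [0.5336, 0.346, 0.0531]
tcp_rot: [180.0, 0.1, 175.5]
wrist_force: [-0.7, -0.2, -0.7]
width: 0.0551
time_s: 3.1
tool_pos: [0.5333, 0.3458, 0.0526]
tcp_rot: [-180.0, 0.0, 175.5]
wrist_force: [0.4, 0.4, 0.4]
width: 0.0306
```

```bash
python3 -m handwheel '[[[0,0,0],[0,0,0],0.01],[[0,0,0],[0,0,0],0.01],[[0,0,0],[0,0,0],0.01],[[0,0,0],[0,0,0],0.01]]'
python3 -m handwheel '[[[0,0,0],[0,0,-0.01],0.01],[[0,0,0],[0,0,-0.025],0.01],[[0,0,0],[0,0,-0.03],0.01],[[0,0,0],[0,0,-0.005],0.01],[[0,0,0],[0,0,0],0.01]]'
python3 - <<'E'
from h import *
delta(.5333,.345,.12,182.9)
for n in("scene","top"):
    im=ctrl.grab_frame(n); cv2.imwrite(f"pics/{n}2.png",im[:,:,::-1])
a=cv2.imread("pics/scene2.png")[200:360,250:450];cv2.imwrite("pics/c2.png",cv2.resize(a,None,fx=3.5,fy=3.5))
E
```

```text
time_s: 3.5
tool_pos: [0.5331, 0.3457, 0.0523]
tcp_rot: [-180.0, -0.0, 175.5]
wrist_force: [1.0, -1.4, -1.4]
width: 0.024
time_s: 4.0
tool_pos: [0.534, 0.3464, 0.1239]
tcp_rot: [179.9, 0.2, 175.5]
wrist_force: [-0.0, -0.3, -3.6]
width: 0.024
t 4.0 pos [0.534  0.3464 0.1239] [1.7991e+02 1.6000e-01 1.7552e+02] F [-0.  -0.3 -3.6] w 0.024
turn [ 0.08  0.16 -7.38] shift_after_turn [ 0.0008 -0.0014  0.0039]
```

View pics/c2.png

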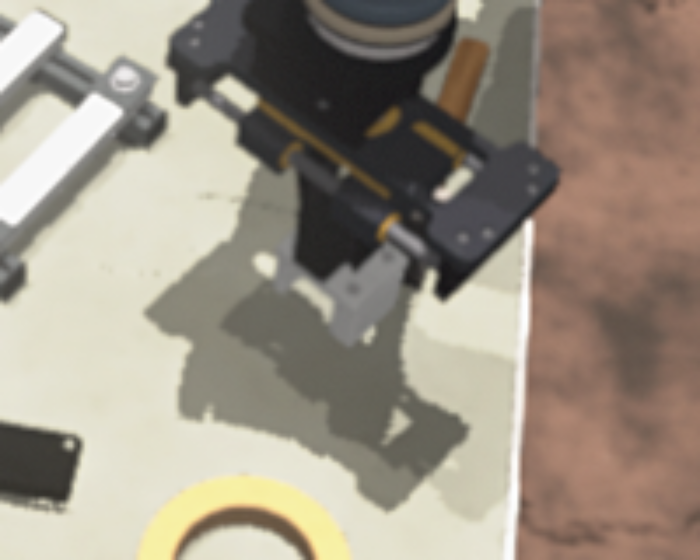

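Held: width 24 mm, and in the crop the gauge hangs at about (340,295). I'll turn to the rack yaw and go over bar 1.

```bash
python3 -m handwheel '[[[0,0,-3.7],[0,0,0],0.01],[[0,0,-3.7],[0,0,0],0.01],[[0,0,0],[0,0,0],0.01]]'
python3 -c "
from h import *
delta(.5465,.0852,.120,182.9)"
```

```text
time_s: 4.4
tool_pos: [0.5321, 0.3454, 0.1206]
tcp_rot: [-179.9, -0.2, -177.1]
wrist_force: [-0.3, 0.0, -1.9]
width: 0.0241
t 4.4 pos [0.5321 0.3454 0.1206] [-179.93   -0.2  -177.09] F [-0.3  0.  -1.9] w 0.0241
turn [-0.07 -0.2   0.01] shift_after_turn [-0.0013 -0.2606  0.0006]
```

```bash
python3 -m handwheel '[[[0,0,0],[0,-0.02,0],0.01],[[0,0,0],[0,-0.035,0],0.01],[[0,0,0],[0,-0.035,0],0.01],[[0,0,0],[0,-0.035,0],0.01],[[0,0,0],[0,-0.035,0],0.01]]'
python3 -m handwheel '[[[0,0,0],[0,-0.035,0],0.01],[[0,0,0],[0,-0.035,0],0.01],[[0,0,0],[-0.001,-0.03,0],0.01],[[0,0,0],[0,0,0],0.01],[[0,0,0],[0,0,0],0.01]]'
python3 - <<'E'
from h import *
delta(.5465,.0852,.0623,182.9)
for n in("scene","top"):
    im=ctrl.grab_frame(n); cv2.imwrite(f"pics/{n}3.png",im[:,:,::-1])
a=cv2.imread("pics/scene3.png")[150:300,120:320];cv2.imwrite("pics/c3.png",cv2.resize(a,None,fx=3.8,fy=3.8))
E
```

```text
time_s: 4.9
tool_pos: [0.5406, 0.1848, 0.1215]
tcp_rot: [-180.0, -0.1, -177.2]
wrist_force: [0.5, -0.5, -3.3]
width: 0.0241
time_s: 5.4
tool_pos: [0.5471, 0.0857, 0.1218]
tcp_rot: [180.0, -0.1, -177.3]
wrist_force: [-0.4, -1.0, -2.9]
width: 0.0236
t 5.4 pos [0.5471 0.0857 0.1218] [ 1.7996e+02 -1.0000e-01 -1.7727e+02] F [-0.4 -1.  -2.9] w 0.0236
turn [ 0.04 -0.1  -0.17] shift_after_turn [ 0.0006 -0.0005  0.0595]
```

View pics/c3.png

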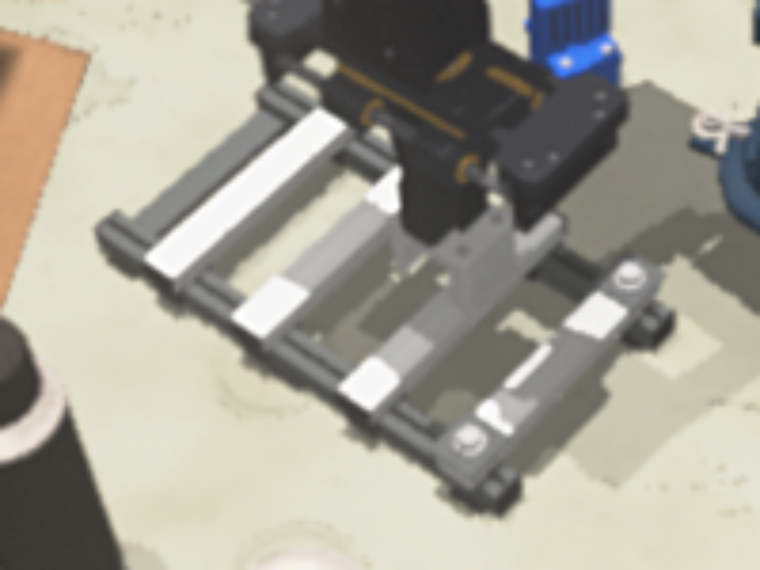

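The gauge hangs over bar 1, with its plate at crop (480,250) and bars 1–3 visible either side. I'll descend with a force check.

```bash
python3 -m handwheel '[[[0,0,0],[0,0,0.015],0.01],[[0,0,0],[0,0,0.012],0.01],[[0,0,0],[0,0,0],0.01]]'
python3 - <<'E'
from h import *
delta(.5465,.0852,.0623,182.9)
im=ctrl.grab_frame("scene"); cv2.imwrite("pics/scene4.png",im[:,:,::-1])
a=cv2.imread("pics/scene4.png")[190:260,190:290];cv2.imwrite("pics/c4.png",cv2.resize(a,None,fx=7,fy=7))
E
```

```text
time_s: 5.8
tool_pos: [0.5456, 0.0873, 0.0937]
tcp_rot: [180.0, -0.3, -177.0]
wrist_force: [0.0, -1.1, -2.4]
width: 0.0238
t 5.8 pos [0.5456 0.0873 0.0937] [ 179.97   -0.27 -177.01] F [ 0.  -1.1 -2.4] w 0.0238
turn [ 0.03 -0.27  0.09] shift_after_turn [-0.0008 -0.0022  0.0314]
```

View pics/c4.png

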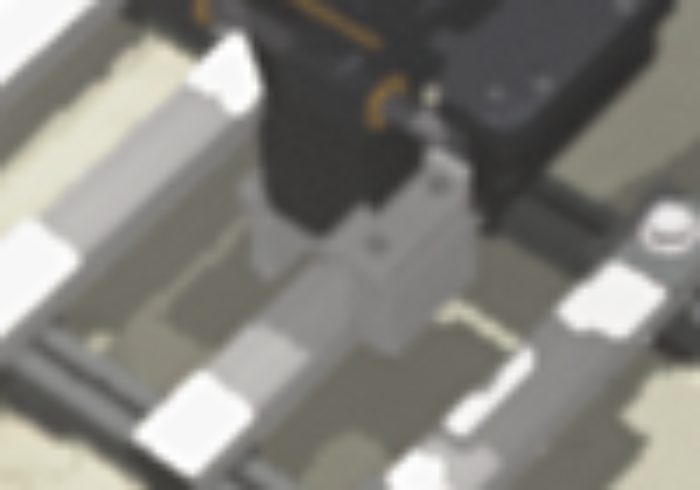

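The gauge straddles bar 1 at crop (330,260), with the spacer in front and the hook at (265,230) behind. I'll lower it.

```bash
python3 -m handwheel '[[[0,0,0],[0,-0.001,0],0.01],[[0,0,0],[0,0,0.006],0.01],[[0,0,0],[0,0,0],0.01]]'
python3 -m handwheel '[[[0,0,0],[0,0,0.01],0.01],[[0,0,0],[0,0,0.01],0.01],[[0,0,0],[0,0,0.004],0.01],[[0,0,0],[0,0,0],0.01]]'
for i in 1 2 3 ;do python3 -m handwheel '[[[0,0,0],[0,0,0],0.01]]' | grep -E "pos|force"; done
```

```text
time_s: 6.15
tool_pos: [0.5473, 0.0853, 0.0892]
tcp_rot: [180.0, -0.0, -177.1]
wrist_force: [-0.2, 0.2, -1.9]
width: 0.0238
time_s: 6.55
tool_pos: [0.5467, 0.0852, 0.0644]
tcp_rot: [180.0, -0.1, -177.1]
wrist_force: [1.0, -1.7, -3.1]
width: 0.0235
tool_pos: [0.5475, 0.0852, 0.0653]
wrist_force: [0.6, -0.3, -2.1]
tool_pos: [0.5478, 0.0853, 0.0657]
wrist_force: [0.2, 0.7, -2.9]
tool_pos: [0.5479, 0.0853, 0.0659]
wrist_force: [-0.5, 0.0, -2.9]
```

```bash
python3 -m handwheel '[[[0,0,0],[0,0.003,0.004],0.01],[[0,0,0],[0,0.004,0],0.01],[[0,0,0],[0,0.005,0],0.01],[[0,0,0],[0,0.005,0],0.01],[[0,0,0],[0,0.003,0],0.01]]'
python3 -m handwheel '[[[0,0,0],[0,0,0],0.01],[[0,0,0],[0,0,0],0.01]]'
cat > meas.py <<'E'
from h import *
import sys
k=sys.argv[1]
u=np.array([np.cos(np.radians(2.9)),np.sin(np.radians(2.9))]);v=np.array([-u[1],u[0]]);F=np.array([543.2,154.5])
for n in("top","scene"):
    im=ctrl.grab_frame(n)[:,:,::-1];cv2.imwrite(f"pics/{n}{k}.png",im)
    a=im[145:240,255:405] if n=="top" else im[160:290,130:310]
    cv2.imwrite(f"pics/c{n}{k}.png",cv2.resize(a,None,fx=5 if n=="top" else 4,fy=5 if n=="top" else 4,interpolation=2))
s=ctrl.sense();p=(s["tool_pos"][:2]*1000-F)
print("tool rel fixed: x %.1f y %.1f z %.1f"%(p@u,p@v,s["tool_pos"][2]*1000),"F",s["wrist_force"].round(1),s["time_s"],s["tcp_rot"].round(2))
E
python3 meas.py 5
```

```text
time_s: 7.35
tool_pos: [0.5471, 0.1046, 0.0614]
tcp_rot: [-179.9, 0.1, -177.0]
wrist_force: [0.9, -6.1, -4.4]
width: 0.0238
time_s: 7.55
tool_pos: [0.5471, 0.105, 0.0615]
tcp_rot: [-180.0, 0.1, -177.1]
wrist_force: [1.7, -4.8, -4.2]
width: 0.0239
tool rel fixed: x 1.3 y -49.6 z 61.5 F [ 0.7 -3.9 -4.2] 7.65 [-1.7998e+02  5.0000e-02 -1.7707e+02]
```

View pics/ctop5.png

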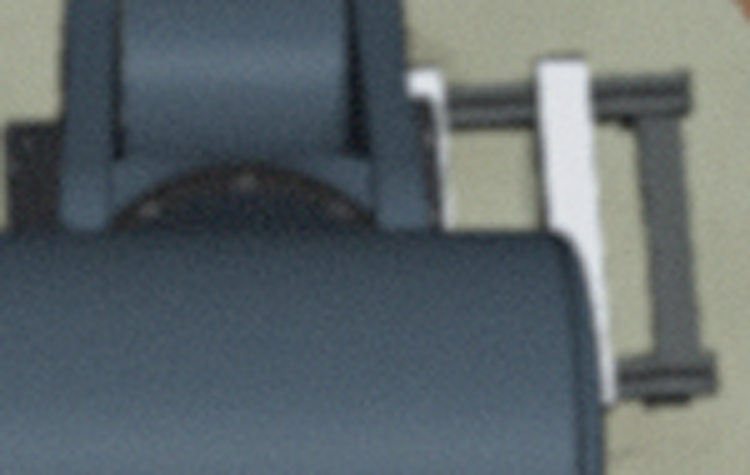

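View pics/cscene5.png

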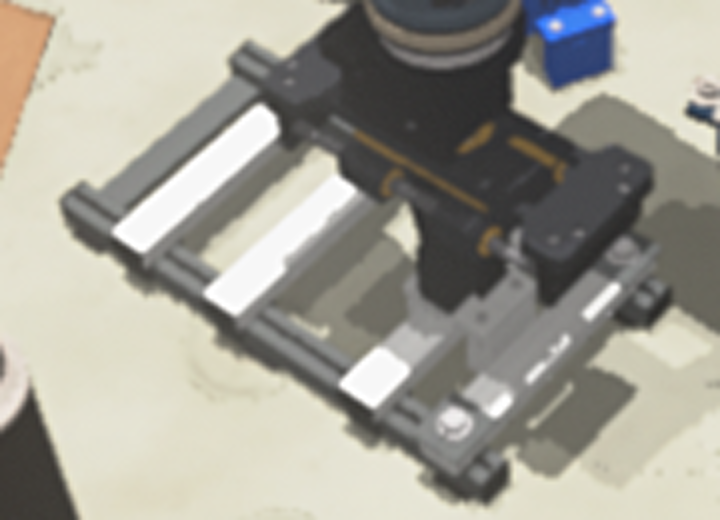

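```bash
cat > rectify.py <<'E'
from h import *
import sys
k=sys.argv[1]
u=np.array([np.cos(np.radians(2.9)),np.sin(np.radians(2.9))]);v=np.array([-u[1],u[0]]);F=np.array([543.2,154.5])
# rows: rack x 40..90 (4px/mm), cols: rack y (rel fixed) +20..-250 ; at z=38mm
xs=np.arange(45,90,.333);ys=np.arange(-240,20,.333)
X,Y=np.meshgrid(xs,ys,indexing="ij")
P=(F+X[...,None]*u+Y[...,None]*v)/1000
q=proj("scene",np.dstack([P,np.full(X.shape,.038)]).reshape(-1,3)).reshape(*X.shape,2).astype(np.float32)
r=cv2.remap(cv2.imread(f"pics/scene{k}.png"),q[...,0],q[...,1],1)
for i in range(0,len(ys),30): cv2.line(r,(i,0),(i,4),(0,0,255),1)
cv2.imwrite(f"pics/rect{k}.png",r)
g=cv2.GaussianBlur(cv2.cvtColor(r,cv2.COLOR_BGR2GRAY),(0,0),1.5).astype(float)
for x in (76,80):
    p=g[np.abs(xs-x)<2.5].mean(0);d=np.gradient(p)/.333
    e=[(round(ys[i],1),round(d[i])) for i in range(1,len(d)-1) if abs(d[i])>9 and abs(d[i])>=abs(d[i-1]) and abs(d[i])>abs(d[i+1])]
    print(x,e)
E
python3 rectify.py 0; python3 rectify.py 5
```

```text
76 [(np.float64(-232.7), 31), (np.float64(-206.7), -27), (np.float64(-162.1), 31), (np.float64(-136.8), -27), (np.float64(-80.8), 33), (np.float64(-55.9), -30)]
80 [(np.float64(-232.3), 30), (np.float64(-206.7), -26), (np.float64(-162.1), 31), (np.float64(-136.4), -27), (np.float64(-80.8), 33), (np.float64(-55.9), -31)]
76 [(np.float64(-233.0), 33), (np.float64(-206.4), -27), (np.float64(-162.4), 32), (np.float64(-136.1), -27), (np.float64(-65.2), 38), (np.float64(-39.2), -31), (np.float64(18.7), -9)]
80 [(np.float64(-232.7), 31), (np.float64(-206.4), -28), (np.float64(-162.4), 32), (np.float64(-136.1), -27), (np.float64(-64.8), 39), (np.float64(-39.5), -31)]
```

View pics/rect5.png

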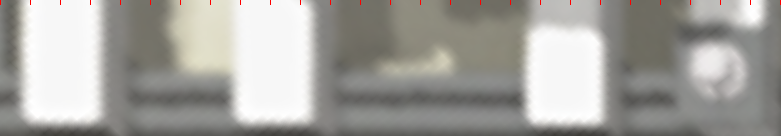

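```bash
python3 - <<'E'
src=open('rectify.py').read().replace("arange(45,90","arange(-60,90").replace("(76,80)","(-40,-20,0,20,40)").replace("pics/rect","pics/rectF")
import sys
sys.argv=["x","0"];exec(src)
E
```

```text
-40 [(np.float64(-238.7), -9), (np.float64(-238.0), -9), (np.float64(-232.0), 35), (np.float64(-207.0), -26), (np.float64(-197.7), -10), (np.float64(-161.4), 34), (np.float64(-136.8), -24), (np.float64(-128.4), -10), (np.float64(-127.4), -10), (np.float64(-80.5), 34), (np.float64(-55.5), -31), (np.float64(-48.2), -10), (np.float64(-10.2), 35), (np.float64(14.1), -32)]
-20 [(np.float64(-233.0), 31), (np.float64(-206.7), -27), (np.float64(-183.1), 16), (np.float64(-136.4), -30), (np.float64(-114.1), 16), (np.float64(-55.2), -31), (np.float64(-37.5), 17), (np.float64(14.1), -30)]
0 [(np.float64(-232.3), 33), (np.float64(-206.7), -26), (np.float64(-181.7), 16), (np.float64(-136.8), -25), (np.float64(-114.8), 17), (np.float64(-55.2), -31), (np.float64(-37.2), 16), (np.float64(14.1), -27)]
20 [(np.float64(-232.7), 32), (np.float64(-206.7), -28), (np.float64(-182.4), 15), (np.float64(-136.4), -29), (np.float64(-115.5), 17), (np.float64(-80.5), 10), (np.float64(-55.2), -27), (np.float64(-37.5), 16), (np.float64(-10.2), 9), (np.float64(14.1), -33)]
40 [(np.float64(-232.3), 34), (np.float64(-207.4), -23), (np.float64(-183.4), 15), (np.float64(-136.8), -25), (np.float64(-115.5), 16), (np.float64(-80.2), 11), (np.float64(-55.5), -29), (np.float64(-36.9), 17), (np.float64(-10.9), 10), (np.float64(14.1), -32)]
```

View pics/rectF0.png

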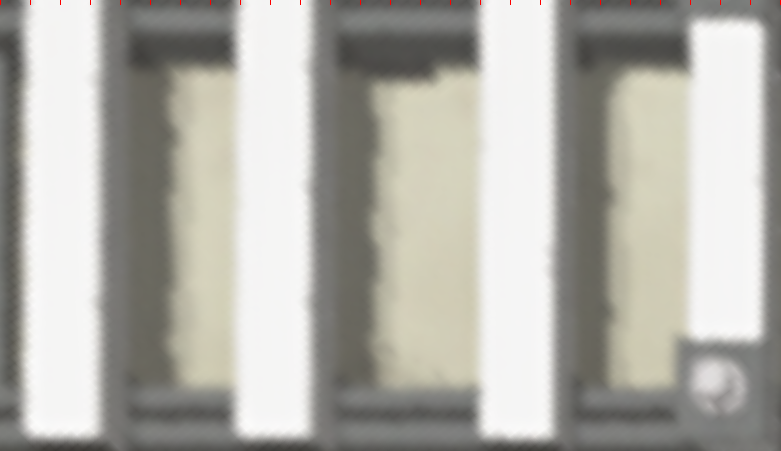

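The rectified view shows bar 1 at 53.75 mm from the fixed bar, so it needs about 5.7 mm more. The tool reading says 5.6.

```bash
python3 -m handwheel '[[[0,0,0],[0,0.003,0],0.01],[[0,0,0],[0,0.0024,0],0.01],[[0,0,0],[0,0,0],0.01],[[0,0,0],[0,0,0],0.01]]'
python3 meas.py 6;python3 rectify.py 6
```

```text
time_s: 8.05
tool_pos: [0.5467, 0.1104, 0.0616]
tcp_rot: [-180.0, 0.0, -177.1]
wrist_force: [2.6, -5.1, -4.8]
width: 0.0236
tool rel fixed: x 1.2 y -44.2 z 61.6 F [ 1.3 -5.5 -4. ] 8.15 [-1.7998e+02  5.0000e-02 -1.7708e+02]
76 [(np.float64(-233.0), 33), (np.float64(-206.4), -27), (np.float64(-162.7), 32), (np.float64(-136.1), -27), (np.float64(-59.5), 37), (np.float64(-33.5), -31)]
80 [(np.float64(-232.7), 31), (np.float64(-206.4), -27), (np.float64(-162.4), 32), (np.float64(-136.1), -27), (np.float64(-59.5), 36), (np.float64(-33.5), -31)]
```

Bar 1 is at 48.05 mm with the hook bearing about 5 N. I'll free the play, lift and go to bar 2.

```bash
python3 -m handwheel '[[[0,0,0],[0,-0.002,0],0.01],[[0,0,0],[0,-0.002,-0.002],0.01],[[0,0,0],[-0.001,0,-0.012],0.01],[[0,0,0],[0,0,-0.018],0.01],[[0,0,0],[0,0,-0.016],0.01]]'
python3 -m handwheel '[[[0,0,0],[0,-0.015,0],0.01],[[0,0,0],[0,-0.03,0],0.01],[[0,0,0],[0,-0.03,0],0.01],[[0,0,0],[0,-0.0228,0],0.01],[[0,0,0],[0,-0.005,0],0.01]]'
python3 -m handwheel '[[[0,0,0],[0,0,0],0.01],[[0,0,0],[0,0,0],0.01]]'
python3 meas.py 7;python3 rectify.py 7
```

```text
time_s: 8.65
tool_pos: [0.5472, 0.1072, 0.1109]
tcp_rot: [180.0, -0.0, -177.1]
wrist_force: [0.2, 0.2, -2.6]
width: 0.024
time_s: 9.15
tool_pos: [0.5528, 0.0011, 0.1095]
tcp_rot: [-180.0, 0.0, -177.3]
wrist_force: [0.5, 0.2, -2.7]
width: 0.0241
time_s: 9.35
tool_pos: [0.5521, 0.0045, 0.1094]
tcp_rot: [180.0, -0.1, -177.1]
wrist_force: [-0.1, 0.3, -2.4]
width: 0.0238
tool rel fixed: x 1.5 y -149.8 z 109.4 F [-0.3  0.3 -2.6] 9.45 [ 1.7997e+02 -4.0000e-02 -1.7702e+02]
76 [(np.float64(-233.0), 33), (np.float64(-206.4), -28), (np.float64(-162.4), 32), (np.float64(-136.1), -28), (np.float64(-59.5), 37), (np.float64(-33.9), -31)]
80 [(np.float64(-232.7), 32), (np.float64(-206.4), -28), (np.float64(-162.4), 32), (np.float64(-136.1), -28), (np.float64(-59.2), 36), (np.float64(-33.9), -30)]
```

View pics/cscene7.png

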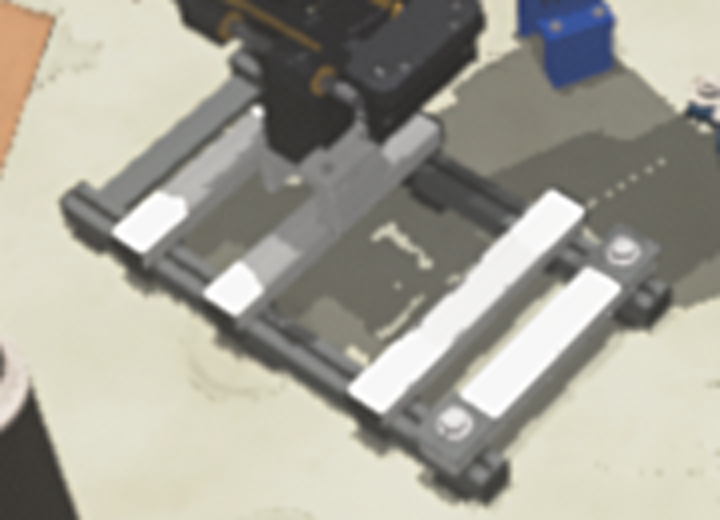

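Bar 1 stayed put, and the gauge is now over bar 2 at crop (330,170). I'll descend.

```bash
python3 -m handwheel '[[[0,0,0],[0,-0.001,0.008],0.01],[[0,0,0],[0,0,0.012],0.01],[[0,0,0],[0,0,0],0.01]]'
python3 -m handwheel '[[[0,0,0],[0,0,0.006],0.01],[[0,0,0],[0,0,0.008],0.01],[[0,0,0],[0,0,0.008],0.01],[[0,0,0],[0,0,0.006],0.01],[[0,0,0],[0,0,0],0.01]]'
python3 meas.py 8
```

```text
time_s: 9.75
tool_pos: [0.551, 0.0038, 0.0874]
tcp_rot: [179.9, -0.3, -177.0]
wrist_force: [0.8, 1.3, -2.4]
width: 0.0236
time_s: 10.25
tool_pos: [0.552, 0.0031, 0.0604]
tcp_rot: [180.0, -0.1, -177.1]
wrist_force: [-0.5, -0.2, -2.5]
width: 0.0239
tool rel fixed: x 1.8 y -151.8 z 61.3 F [ 0.8  0.5 -2.6] 10.35 [ 1.8000e+02 -2.0000e-02 -1.7709e+02]
```

View pics/cscene8.png

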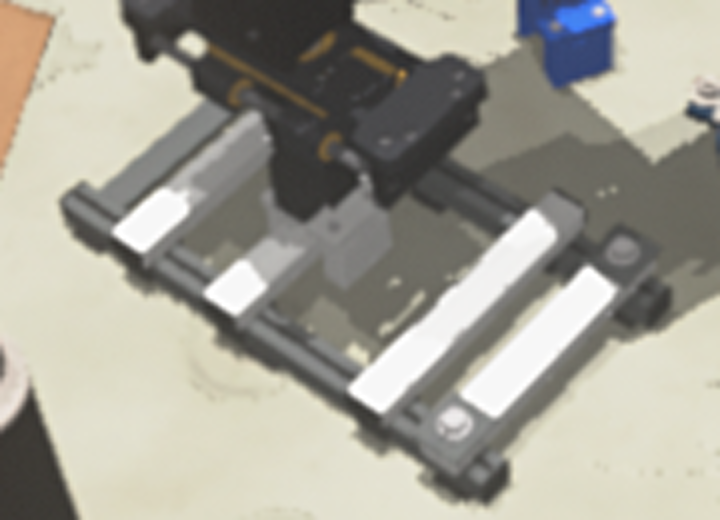

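Bar 2 is straddled. It needs about 59.6 mm in total, so I'll draw 54 and then measure.

```bash
python3 -m handwheel '[[[0,0,0],[0,0.004,0],0.01],[[0,0,0],[0,0.006,0],0.01],[[0,0,0],[0,0.007,0],0.01],[[0,0,0],[0,0.007,0],0.01],[[0,0,0],[0,0.007,0],0.01]]'
python3 -m handwheel '[[[0,0,0],[0,0.007,0],0.01],[[0,0,0],[0,0.007,0],0.01],[[0,0,0],[0,0.005,0],0.01],[[0,0,0],[0,0.003,0],0.01],[[0,0,0],[0,0,0],0.01]]'
python3 -m handwheel '[[[0,0,0],[0,0,0],0.01],[[0,0,0],[0,0,0],0.01]]'
python3 meas.py 9;python3 rectify.py 9
```

```text
time_s: 10.85
tool_pos: [0.5517, 0.0331, 0.0618]
tcp_rot: [-179.9, 0.1, -177.0]
wrist_force: [-0.5, -5.2, -3.3]
width: 0.0241
time_s: 11.35
tool_pos: [0.5505, 0.0559, 0.0619]
tcp_rot: [-179.9, 0.1, -177.0]
wrist_force: [0.6, -2.7, -3.7]
width: 0.0239
time_s: 11.55
tool_pos: [0.5506, 0.0559, 0.0619]
tcp_rot: [-180.0, 0.1, -177.1]
wrist_force: [1.0, -2.6, -3.2]
width: 0.0235
tool rel fixed: x 2.4 y -98.8 z 61.8 F [ 1.2 -3.1 -2.1] 11.65 [-1.8000e+02  6.0000e-02 -1.7709e+02]
76 [(np.float64(-233.0), 32), (np.float64(-206.7), -28), (np.float64(-114.1), 35), (np.float64(-88.2), -29), (np.float64(-59.5), 38), (np.float64(-33.9), -31), (np.float64(-2.2), -9)]
80 [(np.float64(-232.7), 32), (np.float64(-206.4), -28), (np.float64(-113.8), 35), (np.float64(-88.2), -29), (np.float64(-59.5), 36), (np.float64(-33.9), -31)]
```

View pics/rect9.png

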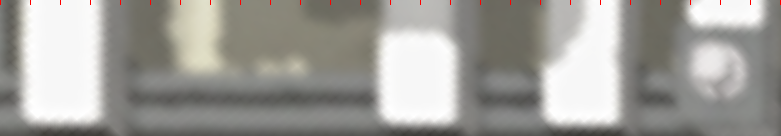

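```bash
python3 -m handwheel '[[[0,0,0],[0,0.003,0],0.01],[[0,0,0],[0,0.0033,0],0.01],[[0,0,0],[0,0,0],0.01],[[0,0,0],[0,0,0],0.01]]'
python3 meas.py 10;python3 rectify.py 10
```

```text
time_s: 12.05
tool_pos: [0.5503, 0.0621, 0.0618]
tcp_rot: [-180.0, 0.1, -177.1]
wrist_force: [1.1, -3.5, -1.6]
width: 0.0234
tool rel fixed: x 2.4 y -92.6 z 61.8 F [ 1.1 -3.4 -0.5] 12.15 [-1.7999e+02  7.0000e-02 -1.7709e+02]
76 [(np.float64(-233.0), 32), (np.float64(-206.7), -28), (np.float64(-107.5), 34), (np.float64(-81.8), -29), (np.float64(-59.5), 37), (np.float64(-33.5), -32), (np.float64(-2.2), -9)]
80 [(np.float64(-232.7), 32), (np.float64(-206.4), -28), (np.float64(-107.5), 34), (np.float64(-82.2), -29), (np.float64(-59.2), 36), (np.float64(-33.5), -31)]
```

Bar 2 is at 48.3 mm, bearing about 3.4 N. On to bar 3.

```bash
python3 -m handwheel '[[[0,0,0],[0,-0.002,0],0.01],[[0,0,0],[0,-0.002,-0.002],0.01],[[0,0,0],[0.001,0,-0.012],0.01],[[0,0,0],[0,0,-0.018],0.01],[[0,0,0],[0,0,-0.016],0.01]]'
python3 -m handwheel '[[[0,0,0],[0,-0.015,0],0.01],[[0,0,0],[0,-0.032,0],0.01],[[0,0,0],[0,-0.032,0],0.01],[[0,0,0],[0,-0.03,0],0.01],[[0,0,0],[0,-0.0158,0],0.01]]'
python3 -m handwheel '[[[0,0,0],[0,0,0],0.01],[[0,0,0],[0,0,0.005],0.01],[[0,0,0],[0,0,0],0.01]]'
python3 meas.py 11;python3 rectify.py 11
```

```text
time_s: 12.65
tool_pos: [0.5483, 0.0587, 0.1106]
tcp_rot: [179.9, -0.1, -177.1]
wrist_force: [1.0, 0.2, -2.8]
width: 0.0241
time_s: 13.15
tool_pos: [0.5552, -0.0693, 0.1094]
tcp_rot: [-180.0, -0.0, -177.2]
wrist_force: [0.1, 0.4, -2.2]
width: 0.0238
time_s: 13.45
tool_pos: [0.5541, -0.065, 0.1036]
tcp_rot: [179.9, -0.1, -177.0]
wrist_force: [-0.5, -0.1, -3.1]
width: 0.0239
tool rel fixed: x 0.3 y -219.8 z 104.1 F [ 0.4 -0.4 -3.3] 13.55 [ 1.7995e+02 -8.0000e-02 -1.7699e+02]
76 [(np.float64(-233.0), 33), (np.float64(-206.4), -28), (np.float64(-198.0), -10), (np.float64(-197.4), -10), (np.float64(-107.5), 33), (np.float64(-82.2), -29), (np.float64(-59.5), 36), (np.float64(-33.5), -30)]
80 [(np.float64(-232.7), 32), (np.float64(-206.4), -29), (np.float64(-107.5), 33), (np.float64(-82.2), -29), (np.float64(-59.5), 35), (np.float64(-33.9), -30)]
```

View pics/cscene11.png

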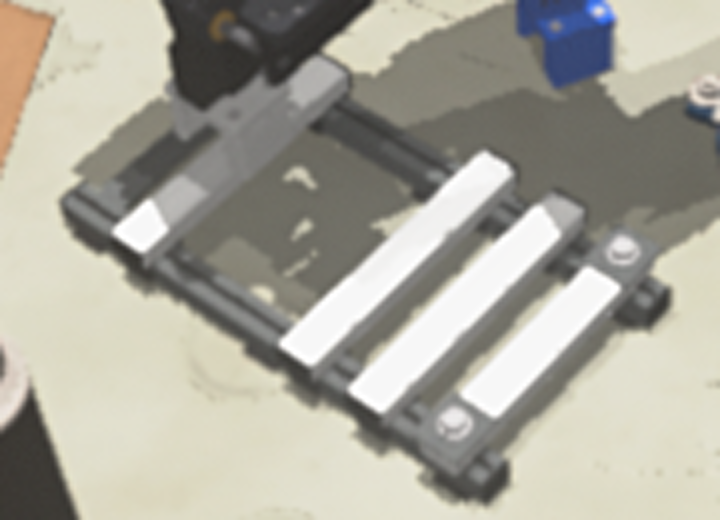

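```bash
python3 - <<'E'
from h import *
u=np.array([np.cos(np.radians(2.9)),np.sin(np.radians(2.9))]);v=np.array([-u[1],u[0]]);F=np.array([543.2,154.5])
for n in("top","scene"):
  for z in(.010,):
    xs=np.arange(-30,30,.333);ys=np.arange(-275,-220,.333)
    X,Y=np.meshgrid(xs,ys,indexing="ij");P=(F+X[...,None]*u+Y[...,None]*v)/1000
    q=proj(n,np.dstack([P,np.full(X.shape,z)]).reshape(-1,3)).reshape(*X.shape,2).astype(np.float32)
    g=cv2.GaussianBlur(cv2.cvtColor(cv2.remap(cv2.imread(f"pics/{n}0.png"),q[...,0],q[...,1],1),6),(0,0),1).astype(float)
    p=g[40:140].mean(0);print(n,[(round(y),round(k)) for y,k in zip(ys[::6],p[::6])])
E
```

```text
top [(-275, 74), (-273, 75), (-271, 76), (-269, 75), (-267, 75), (-265, 74), (-263, 74), (-261, 81), (-259, 98), (-257, 117), (-255, 129), (-253, 134), (-251, 135), (-249, 136), (-247, 136), (-245, 136), (-243, 136), (-241, 137), (-239, 145), (-237, 159), (-235, 176), (-233, 187), (-231, 190), (-229, 190), (-227, 191), (-225, 190), (-223, 190), (-221, 190)]
scene [(-275, 123), (-273, 124), (-271, 125), (-269, 126), (-267, 126), (-265, 127), (-263, 124), (-261, 114), (-259, 98), (-257, 93), (-255, 119), (-253, 176), (-251, 227), (-249, 246), (-247, 246), (-245, 245), (-243, 244), (-241, 245), (-239, 245), (-237, 245), (-235, 245), (-233, 246), (-231, 246), (-229, 234), (-227, 196), (-225, 147), (-223, 122), (-221, 118)]
```

The tie strip edge is at about -259 mm and the hook's back would be at about -244, so it clears. I'll descend over bar 3.

```bash
python3 -m handwheel '[[[0,0,0],[0,-0.001,0.007],0.01],[[0,0,0],[0,0,0.008],0.01],[[0,0,0],[0,0,0],0.01]]'
python3 -m handwheel '[[[0,0,0],[0,0,0.006],0.01],[[0,0,0],[0,0,0.008],0.01],[[0,0,0],[0,0,0.008],0.01],[[0,0,0],[0,0,0.006],0.01],[[0,0,0],[0,0,0],0.01]]'
python3 meas.py 12
```

```text
time_s: 13.85
tool_pos: [0.5543, -0.0667, 0.0881]
tcp_rot: [179.9, -0.2, -177.1]
wrist_force: [-0.9, 0.1, -2.6]
width: 0.0234
time_s: 14.35
tool_pos: [0.5545, -0.0672, 0.0603]
tcp_rot: [179.9, -0.1, -177.1]
wrist_force: [-0.4, -0.1, -2.6]
width: 0.0243
tool rel fixed: x 0.8 y -222.3 z 61.3 F [-0.6  0.6 -2.3] 14.45 [ 1.7999e+02 -3.0000e-02 -1.7709e+02]
```

View pics/cscene12.png

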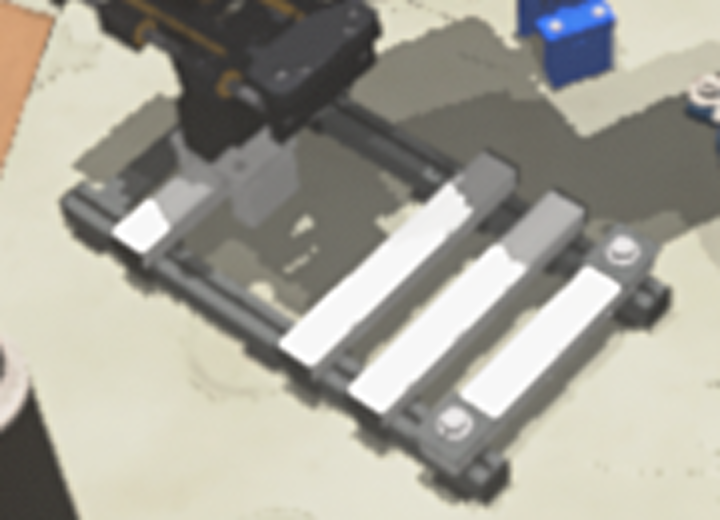

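```bash
python3 -m handwheel '[[[0,0,0],[0,0.004,0],0.01],[[0,0,0],[0,0.007,0],0.01],[[0,0,0],[0,0.008,0],0.01],[[0,0,0],[0,0.008,0],0.01],[[0,0,0],[0,0.008,0],0.01]]'
python3 -m handwheel '[[[0,0,0],[0,0.008,0],0.01],[[0,0,0],[0,0.008,0],0.01],[[0,0,0],[0,0.008,0],0.01],[[0,0,0],[0,0.008,0],0.01],[[0,0,0],[0,0.005,0],0.01]]'
python3 -m handwheel '[[[0,0,0],[0,0.003,0],0.01],[[0,0,0],[0,0,0],0.01],[[0,0,0],[0,0,0],0.01]]'
python3 meas.py 13;python3 rectify.py 13
```

```text
time_s: 14.95
tool_pos: [0.5542, -0.0334, 0.0618]
tcp_rot: [-179.8, 0.1, -177.0]
wrist_force: [-0.2, -5.2, -5.2]
width: 0.0241
time_s: 15.45
tool_pos: [0.5523, 0.004, 0.0618]
tcp_rot: [-179.9, 0.1, -177.0]
wrist_force: [-0.2, -5.5, -5.8]
width: 0.0238
time_s: 15.75
tool_pos: [0.5521, 0.0075, 0.0619]
tcp_rot: [-180.0, 0.1, -177.1]
wrist_force: [1.5, -2.2, -3.3]
width: 0.0238
tool rel fixed: x 1.5 y -147.3 z 61.9 F [ 0.9 -1.7 -2.4] 15.85 [-1.7999e+02  8.0000e-02 -1.7710e+02]
76 [(np.float64(-162.7), 34), (np.float64(-136.4), -28), (np.float64(-107.1), 36), (np.float64(-81.8), -29), (np.float64(-59.5), 36), (np.float64(-33.5), -31)]
80 [(np.float64(-162.4), 32), (np.float64(-136.4), -28), (np.float64(-107.5), 33), (np.float64(-81.8), -29), (np.float64(-59.2), 36), (np.float64(-33.9), -30)]
```

View pics/rect13.png

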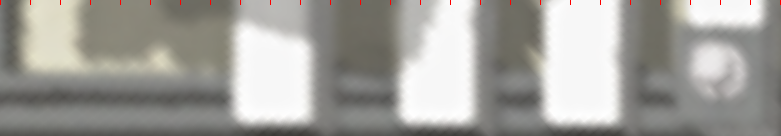

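```bash
python3 -m handwheel '[[[0,0,0],[0,0.003,0],0.01],[[0,0,0],[0,0.0037,0],0.01],[[0,0,0],[0,0,0],0.01],[[0,0,0],[0,0,0],0.01]]'
python3 meas.py 14;python3 rectify.py 14
```

```text
time_s: 16.25
tool_pos: [0.5517, 0.014, 0.0618]
tcp_rot: [-180.0, 0.1, -177.1]
wrist_force: [2.0, -4.2, -2.7]
width: 0.0234
tool rel fixed: x 1.5 y -140.8 z 61.8 F [ 1.2 -3.4 -1.6] 16.35 [-1.7998e+02  7.0000e-02 -1.7709e+02]
76 [(np.float64(-156.1), 33), (np.float64(-129.8), -28), (np.float64(-107.5), 34), (np.float64(-82.2), -29), (np.float64(-59.5), 37), (np.float64(-33.5), -31)]
80 [(np.float64(-155.8), 33), (np.float64(-129.8), -27), (np.float64(-107.5), 34), (np.float64(-81.8), -29), (np.float64(-59.2), 36), (np.float64(-33.5), -30)]
```

Bar 3 is at 48.15 mm, still bearing. I'll retreat, lift and carry the gauge to the bare table where it stood.

```bash
python3 -m handwheel '[[[0,0,0],[0,-0.002,0],0.01],[[0,0,0],[0,-0.002,-0.002],0.01],[[0,0,0],[0,0,-0.014],0.01],[[0,0,0],[0,0,-0.02],0.01],[[0,0,0],[0,0,-0.024],0.01]]'
python3 -m handwheel '[[[0,0,0],[0,0.02,-0.002],0.01],[[0,0,0],[0,0.035,0],0.01],[[0,0,0],[0,0.035,0],0.01],[[0,0,0],[0,0.035,0],0.01],[[0,0,0],[0,0.035,0],0.01]]'
python3 -m handwheel '[[[0,0,0],[0,0.035,0],0.01],[[0,0,0],[0,0.035,0],0.01],[[0,0,0],[0,0.035,0],0.01],[[0,0,0],[0,0.035,0],0.01],[[0,0,0],[0,0.02,0],0.01]]'
python3 -m handwheel '[[[0,0,0],[0,0,0],0.01],[[0,0,0],[0,0,0],0.01]]'
python3 meas.py 15;python3 rectify.py 15
python3 -c "
from h import *
delta(.535,.33,.054,182.9)"
```

```text
time_s: 16.85
tool_pos: [0.5494, 0.011, 0.1211]
tcp_rot: [179.9, -0.3, -177.1]
wrist_force: [0.1, -0.1, -3.1]
width: 0.0239
time_s: 17.35
tool_pos: [0.5417, 0.1716, 0.1233]
tcp_rot: [179.9, -0.2, -177.1]
wrist_force: [-0.2, -0.4, -3.1]
width: 0.0238
time_s: 17.85
tool_pos: [0.5332, 0.3326, 0.1231]
tcp_rot: [179.9, -0.1, -177.0]
wrist_force: [0.3, -0.4, -2.3]
width: 0.0235
time_s: 18.05
tool_pos: [0.5337, 0.3297, 0.123]
tcp_rot: [-180.0, -0.2, -177.0]
wrist_force: [0.1, -0.2, -2.8]
width: 0.0237
tool rel fixed: x 0.0 y 174.4 z 123.2 F [-0.3 -0.1 -3.7] 18.15 [-1.7995e+02 -1.1000e-01 -1.7713e+02]
76 [(np.float64(-156.1), 32), (np.float64(-129.8), -27), (np.float64(-107.5), 32), (np.float64(-81.8), -28), (np.float64(-59.5), 36), (np.float64(-33.5), -31)]
80 [(np.float64(-155.8), 31), (np.float64(-129.4), -26), (np.float64(-107.5), 32), (np.float64(-81.8), -28), (np.float64(-59.5), 35), (np.float64(-33.5), -30)]
t 18.15 pos [0.5344 0.3286 0.1232] [-1.7995e+02 -1.1000e-01 -1.7713e+02] F [-0.3 -0.1 -3.7] w 0.0238
turn [-0.05 -0.11 -0.03] shift_after_turn [-0.0007  0.0013  0.0692]
```

View pics/scene15.png

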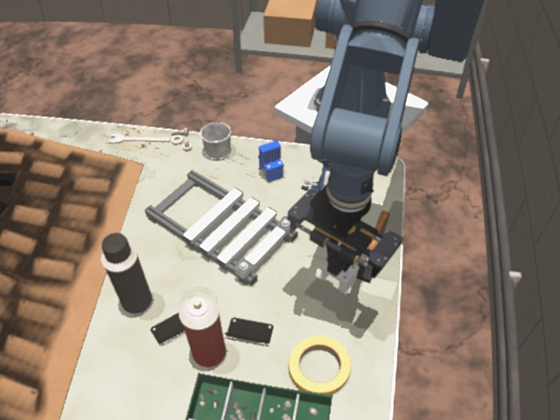

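The bars in the scene image at (212,213), (232,228), (250,240) and (265,248) are evenly spaced. The gauge hangs at (345,275) over clear table, so I'll lower it gently.

```bash
python3 -m handwheel '[[[0,0,0],[0,0,0.018],0.01],[[0,0,0],[0,0,0.02],0.01],[[0,0,0],[0,0,0.016],0.01],[[0,0,0],[0,0,0.01],0.01],[[0,0,0],[0,0,0],0.01]]'
python3 -m handwheel '[[[0,0,0],[0,0,0.003],0.01],[[0,0,0],[0,0,0],0.01]]'
python3 -m handwheel '[[[0,0,0],[0,0,0.002],0.01],[[0,0,0],[0,0,0],0.01]]'
```

```text
time_s: 18.65
tool_pos: [0.5341, 0.3282, 0.0581]
tcp_rot: [-179.9, -0.2, -177.2]
wrist_force: [-0.1, -0.8, -2.6]
width: 0.0242
time_s: 18.85
tool_pos: [0.5356, 0.3297, 0.0571]
tcp_rot: [180.0, 0.1, -177.1]
wrist_force: [-0.7, -0.4, -2.6]
width: 0.0238
time_s: 19.05
tool_pos: [0.5353, 0.3299, 0.055]
tcp_rot: [180.0, 0.0, -177.1]
wrist_force: [-0.6, -0.6, -2.3]
width: 0.0238
```

```bash
for i in 1 2; do sleep 0; done; python3 -m handwheel '[[[0,0,0],[0,0,0.0015],0.01],[[0,0,0],[0,0,0],0.01]]'
python3 -m handwheel '[[[0,0,0],[0,0,0.001],0.01],[[0,0,0],[0,0,0],0.01]]'
```

```text
time_s: 19.25
tool_pos: [0.535, 0.3298, 0.053]
tcp_rot: [-180.0, -0.0, -177.1]
wrist_force: [-0.4, 0.3, -2.4]
width: 0.0238
time_s: 19.45
tool_pos: [0.5352, 0.3298, 0.0523]
tcp_rot: [180.0, 0.0, -177.1]
wrist_force: [-1.0, -0.1, -0.9]
width: 0.0238
```

```bash
python3 -m handwheel '[[[0,0,0],[0,0,0.0005],0.01],[[0,0,0],[0,0,0],0.01]]'
python3 -m handwheel '[[[0,0,0],[0,0,0],0.05],[[0,0,0],[0,0,0],0.06],[[0,0,0],[0,0,0],0.06],[[0,0,0],[0,0,0],0.06]]'
python3 -m handwheel '[[[0,0,0],[0,0,0],0.06],[[0,0,0],[0,0,0],0.06],[[0,0,0],[0,0,-0.005],0.06],[[0,0,0],[0,0,-0.015],0.06],[[0,0,0],[0,0,-0.025],0.06]]'
python3 -m handwheel '[[[0,0,0],[0,0,-0.03],0.06],[[0,0,0],[0,0,-0.035],0.06],[[0,0,0],[0,0,-0.035],0.06],[[0,0,0],[0,0,-0.03],0.06],[[0,0,0],[0,0,0],0.06]]'
python3 meas.py 16;python3 rectify.py 16
python3 -c "
import cv2;a=cv2.imread('pics/scene16.png')[180:360,200:440];cv2.imwrite('pics/c16.png',cv2.resize(a,None,fx=3.2,fy=3.2))"
```

```text
time_s: 19.65
tool_pos: [0.5353, 0.3298, 0.0522]
tcp_rot: [180.0, 0.0, -177.1]
wrist_force: [-1.3, -0.1, 3.8]
width: 0.0237
time_s: 20.05
tool_pos: [0.5352, 0.3299, 0.0515]
tcp_rot: [180.0, 0.0, -177.1]
wrist_force: [0.3, -0.2, 0.5]
width: 0.0481
time_s: 20.55
tool_pos: [0.5341, 0.3293, 0.0964]
tcp_rot: [-179.9, -0.2, -177.1]
wrist_force: [-1.3, -0.3, 0.0]
width: 0.0601
time_s: 21.05
tool_pos: [0.5382, 0.3311, 0.2334]
tcp_rot: [179.8, 0.7, -177.1]
wrist_force: [0.7, -0.4, 0.8]
width: 0.06
tool rel fixed: x 1.0 y 175.6 z 228.3 F [-0.7 -0.7 -0.8] 21.15 [ 1.7995e+02  1.5000e-01 -1.7708e+02]
76 [(np.float64(-156.1), 32), (np.float64(-129.4), -27), (np.float64(-107.5), 33), (np.float64(-81.8), -28), (np.float64(-59.5), 36), (np.float64(-33.5), -30)]
80 [(np.float64(-155.8), 32), (np.float64(-129.4), -27), (np.float64(-107.5), 32), (np.float64(-81.8), -27), (np.float64(-59.5), 35), (np.float64(-33.5), -30)]
```

View pics/c16.png

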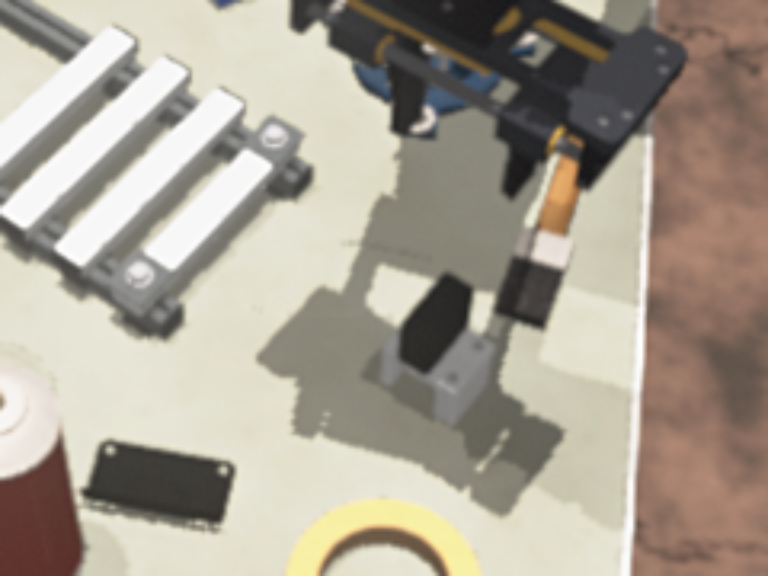

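The gauge stands upright and free at crop (435,350), well clear of the rack. The four bars are evenly spaced and the gripper is above and empty. Handing in.

```bash
python3 -c "
from bench import ctrl
print(ctrl.hand_in())"
```

```text
the job is handed in; nothing more can be done
None
```

I set all three sliding bars to their gap with the black-grip gauge, in order from the bolted bar. I then stood the gauge on the bare table beyond the rack's bolted end and handed in at about 21 s of the 58 s allowed. The hand-in gave no verdict.

| Gap | Centre to centre, gauge bearing | Centre to centre, final picture |
|---|---|---|
| Fixed bar to bar 1 | 48.05 mm | about 48.0 mm |
| Bar 1 to bar 2 | 48.3 mm | about 48.1 mm |
| Bar 2 to bar 3 | 48.15 mm | about 48.0 mm |

- **Bearing force:** at each final position the wrist read about 3.5 to 5.5 N along the draw direction, with the gauge still pressing on the bar.
- **Bars already set:** they did not shift by more than the measuring scatter (about 0.3 mm) while later bars were drawn.
- **Gauge at the end:** it stands upright in the last picture, about 175 mm past the fixed bar and clear of the rack, with the gripper lifted off and empty.
- **Camera check:** the top camera was blocked by the arm from the first draw onward, so every later gap comes from the scene camera alone. The two cameras agreed on the starting distance from the fixed bar to bar 1 (69.85 against 69.9 mm).

No check failed or disagreed.

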